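# Press a brittle tube onto the leak tester

## Task

Put the tall white tube on the leak tester: slide it, mouth first, down the slanting nozzle and press it along the nozzle onto the sprung seal with about 15 N (at least 10 N) for half a second to bed the seal; then let go and leave it standing there, down on the seal. The tube is brittle: it cracks if a finger squeezes it with more than 60 N or if it is pressed on the tester with more than 22 N. How high the seal stands has been set by hand and differs each time, so feel for it. Leave the short tubes, the cups and the other things on the desk where they are.

Things in the scene. Friction and masses are not known exactly. Their poses are not given: they have to be found in the camera images.
- tall_tube: white plastic tube standing mouth down on the desk, closed flat top, 95 mm tall, 32 mm outside and 26 mm inside diameter, bore 90 mm deep, about 45 g. Origin: centre of the open mouth; z runs from the mouth to the closed top. Round: its yaw means nothing. Brittle: it cracks above 60 N of squeeze by a finger, or above 22 N of contact force with the tester
- short_tube_a: a white tube like the tall one but 50 mm tall, too short for the nozzle; standing mouth down; origin at the centre of the mouth; leave it
- short_tube_b: a second 50 mm tube, same as short_tube_a; leave it
- stick_cup: cream paper cup, 72 mm across the rim, 85 mm tall, with thin sticks standing out to 150 mm; origin at the centre of its underside; leave it
- empty_cup: cream paper cup, 72 mm across the rim, 85 mm tall, empty; origin at the centre of its underside; leave it
- scissors: scissors lying flat, 155 mm long, origin at the pivot; leave them
- marker: black marker lying on the desk, 120 mm long, 12 mm thick; leave it
- tape_roll: roll of tape lying flat, 70 mm across, 18 mm high; origin at the centre of its underside; leave it
- glove_box: blue cardboard box, 120 x 230 x 90 mm; origin at the centre of its underside; leave it
- tester: leak tester, fixed to the desk: grey housing 190 mm (its x, from -75 to +115 mm) by 150 mm (its y), 85 mm high at its rear (+x) with a dial on top. Round the foot of the nozzle is the seal, a dark disc 42 mm across on a screw ring. A tube's mouth bears on it 49 to 71 mm below nozzle_tip, not known beforehand; it yields 0.125 mm per N, at most 5 mm, and springs back. Origin: on the desk; z up
- nozzle_tip (a point): centre of the flat end of the metal nozzle. Axes of the nozzle: z points out along it, up and leaning 0.5 rad from vertical towards the tester's -x side (the robot's side at yaw 0). The nozzle is 23 mm in diameter with a conical tip (11 mm across at the end, full size 12 mm below it), so the tube has 1.5 mm clearance all round

How it is judged:
On the way:
1. the tall tube, down the nozzle and in line with it, is pressed on the tester with at least 10 N for half a second (z of tall_tube in the frame of nozzle_tip below -0.046 m and distance between tall_tube and nozzle_tip below 0.085 m and angle between the z axis of tall_tube and the z axis of nozzle_tip, either way round below 0.08 rad and contact force between tall_tube and tester above 10 N), for 0.5 s.
At the end, for the whole second after the job is handed in: The tall tube, released and at rest, stands on the nozzle with its mouth 46 to 85 mm below the nozzle's tip, in line with the nozzle to 0.12 rad and no longer pressed (under 5 N on the tester) (z of tall_tube in the frame of nozzle_tip below -0.046 m and distance between tall_tube and nozzle_tip below 0.085 m and angle between the z axis of tall_tube and the z axis of nozzle_tip, either way round below 0.12 rad and linear speed of tall_tube below 0.01 m/s and contact force between tall_tube and tester below 5 N); the robot touches nothing.
It fails at once if the tall tube is squeezed with more than 60 N (contact force between the fingers and tall_tube above 120 N).
It fails at once if the tall tube is pressed on the tester with more than 22 N (contact force between tall_tube and tester above 22 N).
It fails at once if another thing on the desk is moved by more than 20 mm (distance of any of short_tube_a, short_tube_b, stick_cup, empty_cup, scissors, marker, tape_roll, glove_box from where it was at the start of the episode above 0.02 m).
It also fails if it takes over 48 s, if anything falls off the work surface, if the arm or the gripper's body presses on something with over 40 N, if the wrist force passes 120 N, or if a joint passes its speed limit or range.

## Robot

A 7-joint arm with a two-finger parallel gripper is mounted at the origin on the work surface. World frame = base frame: x ahead of the robot, y to its left, z up, the work surface at z = 0. Lengths are in m, angles in rad, forces in N, time in s.
With the tool pointing down it reaches from about 0.4 to 0.875 m from the base axis. Payload 19.3 kg.
Tool frame: the origin (TCP) lies at the very end of the fingers, on their centre line; the grasp point (between the pads) lies 19 mm behind it; z points along the fingers, y is the line along which they close (so a half turn about z gives the same grasp; the last joint's range is limited). The gripper opens to 85 mm and grips with 20 to 120 N. Pads are 22 mm wide; open, the fingers measure 114 mm over their backs; the gripper's body (76 mm by 85 mm) begins 54 mm behind the grasp point. The pads swing forward as they close: fully open they stand 13 mm farther back than shut.
Start: joints at [1.111, 0.521, -0.036, 1.599, 0.021, 1.021, -0.113], TCP at [0.237, -0.578, 0.231] pointing down, gripper open.
Joint ranges: [-2.91, 2.91], [-0.3, 2.13], [-1.5, 1.42], [0.17, 2.43], [-1.26, 4.41], [0.16, 1.93], [-2.52, 2.52]. Speed limits (rad/s): [1.89, 1.89, 2.39, 2.39, 3.01, 3.01, 3.01].

## Interface

Orientations are given as [roll, pitch, yaw] about the fixed x, y, z axes, in that order (R = Rz(yaw) Ry(pitch) Rx(roll)).
In Python, from workcell import monitor, optics, workorder gives the robot as it stands.
- The arm moves only by the tool apply_moves, never from a script. Its arguments are lists of equal length, an entry for each row: "linear": the shift along the tool's x, y, z each as a share of 0.1 m, from -1 to 1, a list of three; "delta_rot": the turn, a rotation vector about the tool's x, y, z each as a share of 120 degrees, from -1 to 1, a list of three. A call has exactly 5 rows; each row is the pose to reach, as a shift and turn from the pose commanded when the call began, along the tool's axes at that moment; what a row does not reach only later rows make up. A row lasts 1/12 s, in which the tool goes at most 41.7 mm and 7.16 degrees, less where a joint would pass 70% of its speed; a pose out of reach is approached as far as the arm can. A call with a number of a shift or a turn outside -1 to 1 is refused whole. A call with a gripper value outside its range is refused whole. "gripper" is the opening, from -1 (shut) to 1 (fully open), set as the call begins (left out, the last holds). The fingers move at their own pace and stop on an object; "force" is the grip in N (left out, the last holds). Time passes only in rows, so rows that repeat a pose let the fingers close, or fill a call up. It gives the time, the measured TCP pose, the force, the opening and the grip force at its end, in the units of the state.
- monitor.observe(): the state, without advancing time (a new reading comes with each control period).
- optics.grab_frame(name): name is "scene" or "top" or "wrist"; returns (picture, depth): 384x512x3 uint8, red, green, blue; 384x512 float32, m along the optical axis (not along the pixel's ray), 0 where there is no reading.
- optics.camera_info(name): a dict with "fx", "fy", "cx", "cy" (pixels), "rvec" (rotation vector, rad) and "tvec" (3), from world to camera coordinates, as OpenCV has them; the wrist camera has in their place "T_tool_cam" (4x4, takes a point from camera to tool coordinates, whose origin is the TCP and whose axes are the flange's). Camera axes: x right, y down, z forward; pixel columns grow to the right and rows downward; lengths in m; the calibration is good to about 2 mm. A picture is of the moment at which its call begins: read the wrist's pose just before it. camera_info takes no time and is no camera call.
- workorder.job_done(): hands the job in; it is judged then, once.
The state is a dict: "clock": time; "qpos": joint angles; "qd": joint speeds; "joint_efforts": joint torques, N m; "position": TCP position; "tool_rot": TCP orientation; "force": force on the tool from outside, world axes, zero at the start; "moment": the same for the moment, N m; "grip_width": finger opening in m; "finger_force": force on a finger pad.
Only numpy, scipy, OpenCV 4.12 (cv2) and the standard library are available. Lean on these libraries where they do the work, as an engineer would, in place of code of your own. Each camera call takes 0.05 s, during which the arm holds its last target. There are 200 camera calls.

## Working session

There is one attempt and no reset: what is moved stays moved. The work goes in short steps, Python scripts to look and compute and a tool call to move; the robot and the scene stay as the last step left them, time stands still between calls to the robot, and variables do not carry over. Pictures are saved under pics/ and viewed, at most 10 in all, crops included, and the job is handed in when it is done.

Besides the shell and the picture viewer there is one more tool, called after ">>>" as name(argument=value, ...), one argument or row to a line, values as JSON. apply_moves: Moves the arm, as the interface text tells. Its arguments: {"type":"object","properties":{"linear":{"type":"array"},"delta_rot":{"type":"array"},"gripper":{"type":"number"},"force":{"type":"number"}},"required":["linear","delta_rot"]}

```bash
mkdir -p pics; ls; cat > h.py <<'E'
import numpy as np,cv2
from workcell import monitor,optics,workorder
from scipy.spatial.transform import Rotation as R
def grab(n):
    im,d=optics.grab_frame(n);np.savez(f'{n}.npz',im=im,d=d);return im,d
def load(n):
    z=np.load(f'{n}.npz');return z['im'],z['d']
def cam(n):
    c=optics.camera_info(n);return c
def pts(n,d):
    c=cam(n);v,u=np.mgrid[:384,:512]
    P=np.stack([(u-c['cx'])/c['fx']*d,(v-c['cy'])/c['fy']*d,d],-1)
    Rm=R.from_rotvec(np.ravel(c['rvec'])).as_matrix()
    return (P-np.ravel(c['tvec']))@Rm
E
python3 - <<'E'
from h import *
print(monitor.observe())
for n in ['scene','top']:
    im,d=grab(n); print(cam(n)); cv2.imwrite(f'pics/{n}.png',im[...,::-1])
a=load('scene')[0];b=load('top')[0]
E
```

```text
pics
{'clock': 0.0, 'qpos': array([ 1.11078514,  0.52202172, -0.0363116 ,  1.59997291,  0.0212167 ,
        1.02109299, -0.11281487]), 'qd': array([ 6.21575214e-05, -4.14310171e-05,  5.58134942e-04,  2.20258745e-04,
       -1.57547220e-03,  1.77277718e-04,  3.80680576e-05]), 'joint_efforts': array([ 4.99409780e-04, -9.27107263e+01,  1.98018260e+00, -3.69946754e+01,
        1.80492376e-02,  8.05686781e-03,  5.52433073e-05]), 'position': array([ 0.23734171, -0.57783654,  0.23073368]), 'tool_rot': array([-3.14048757e+00,  1.00213670e-04,  3.89780800e-01]), 'force': array([ 0.72372987, -0.14715533, -0.42624519]), 'moment': array([-0.03367528,  0.02472133,  0.00425755]), 'finger_force': 0.0, 'grip_width': 0.08528908182447188}
{'fx': 386.38355612758716, 'fy': 386.38355612758716, 'cx': 256.79798812084385, 'cy': 193.30583069599498, 'rvec': array([ 0.85594461,  2.58391621, -1.05089782]), 'tvec': array([ 0.54022808, -0.11186292,  1.32595118])}
{'fx': 360.59600964653373, 'fy': 360.59600964653373, 'cx': 255.9264245159093, 'cy': 196.7631723853874, 'rvec': array([ 1.95631742, -2.25092624,  0.25068675]), 'tvec': array([-0.01901857,  0.59962003,  0.95641672])}
```

View pics/scene.png

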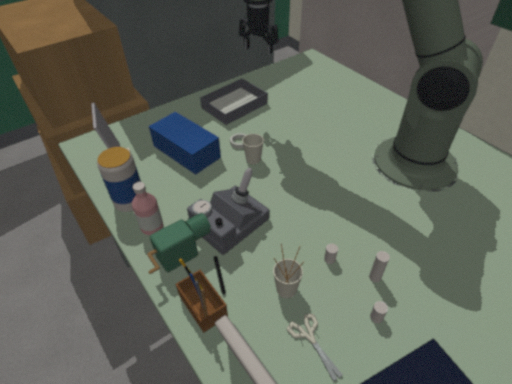

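View pics/top.png

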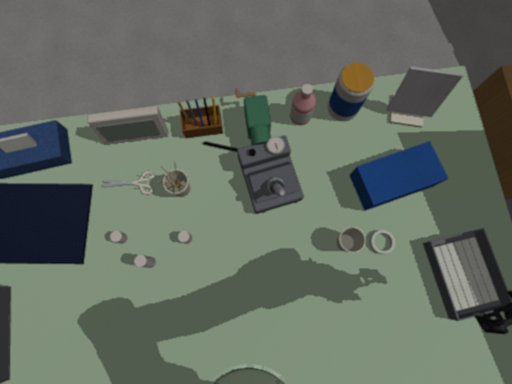

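Scene view: the tall tube is at (379,266), the short tubes at (331,253) and (379,311), and the nozzle at (245,182). Top view: the tall tube is at (143,261) and the nozzle at (278,188).

```bash
python3 - <<'E'
from h import *
for n,tb,nz in [('scene',(379,266),(245,180)),('top',(143,261),(278,188))]:
    im,d=load(n);P=pts(n,d)
    print(n,P[20:380:90,20:500:120,2].round(3).tolist() if 0 else '')
    u,v=tb;W=P[v-25:v+25,u-25:u+25].reshape(-1,3)
    for lo,hi in [(.02,.085),(.085,.105)]:
        m=(W[:,2]>lo)&(W[:,2]<hi);print('tube',lo,m.sum(),W[m].mean(0).round(4),W[m].min(0).round(3),W[m].max(0).round(3),np.median(W[m],0).round(4))
    u,v=nz;W=P[v-45:v+50,u-50:u+45]; C=im[v-45:v+50,u-50:u+45]
    np.set_printoptions(linewidth=250)
    print((P[v-25:v+26:3,u-25:u+26:3,2]*1000).round().astype(int))
a=cv2.resize(load('scene')[0][150:260,180:280],None,fx=5,fy=5,interpolation=cv2.INTER_CUBIC)
b=cv2.resize(load('top')[0][130:220,225:315],None,fx=6,fy=6,interpolation=cv2.INTER_CUBIC)
cv2.imwrite('pics/crop.png',np.hstack([cv2.resize(a,(400,440)),cv2.resize(b,(400,440))])[...,::-1])
E
```

```text
scene 
tube 0.02 207 [0.4693 0.2348 0.0537] [0.453 0.217 0.02 ] [0.476 0.246 0.085] [0.471  0.2361 0.0547]
tube 0.085 132 [0.4607 0.2308 0.0933] [0.443 0.216 0.085] [0.474 0.246 0.097] [0.4606 0.231  0.0934]
[[ 12  -3  -3   1  -5  -1  -5  -1   1  40  44  45  41  36  -2   2  -2]
 [ -2  -5  -1  -2  -1   1   1  -1   0  22  30  28  30  20  -2  -1  -3]
 [  2   2   0  -3   1   1   2  -4  -1   3  13  14   9   0  -3   1  -2]
 [ -1   0  -1   1  -3 882  -4   2  -2  -2   0   1   0  -3   2  -3   0]
 [ -2  -3  -1   1  -3   0  -2   1  -5   1  -2   1   3   0  -2  -2  -4]
 [ -3  -4  -1  -1  -3  -2  -1   1   1 158 158  -1   2   0   0  -1  -1]
 [ -3  -3  -3  -2   0  -3  -4  -1 149 152 152  -4  -1  -4  -2  -4   0]
 [  0  -1  -5  -2   2  -4   0  -1 144 146 145   0  -3  -2   0   3  -3]
 [  1  -1  -2  -2  -2  -3  -3  -4 135 138  -3  -1  -3   0  -2   1  -3]
 [ -2  -2  -4  -1  -2   0  -1 125 129 128   0  -1  -2  -1   0   1   1]
 [ -4  -4   0   0   0  -2   0 120 121 117  -3  -2   0  -4   1   0  -1]
 [ -4   3   0   0  43 106 102 115 112  -4  -2   2  -5  -2   2   2   1]
 [ 73  72  66  59  54 103 106 105 103  8
[... 1029 characters left out ...]
 75  71  73  94 102 106 117 102  88  62  63  59  61  45  -1]
 [ 72  67  68  67  68  90 100 119 143 147  98  58  54  57  55  45  -1]
 [ 69  64  67  65  66  76  97 124 149 161 159  53  53  50  51  44  41]
 [ 63  64  63  59  55  57  58  92 151 160 155  51  50  47  43  44  42]
 [ 47  60  60  57  53  53  53  53  49  46  40  46  43  43  46  41  42]
 [ 44  57  51  54  50  45  41  45  45  45  46  45  46  42  44  35  16]
 [ 44  50  45  47  46  43  44  47  47  42  41  36  31  16  22  -3  -3]
 [ 45  45  46  45  42  42  44  42  38  25  10  -2  -2  -4   3   0   0]
 [ 26  44  44  43  43  35  20  -1  -4  -5  -2   0  -3   0   0  -3  -2]
 [ -2  39  27  28  -1   0   0  -1  -3  -1  -1   2   4  -2   0  -1   3]]
```

View pics/crop.png

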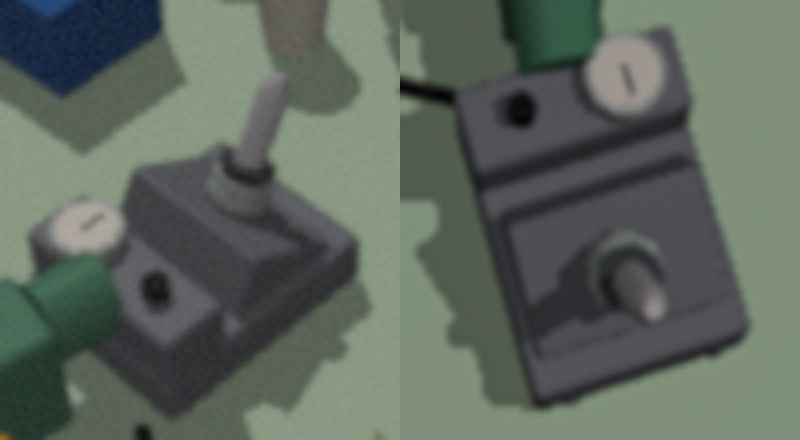

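The nozzle leans toward the lower right in the top view. Its tip is at z≈0.16 and the seal is dark, at z≈0.10. Next I fit the axis and the housing yaw.

```bash
cat > noz.py <<'E'
from h import *
from scipy.optimize import least_squares
def axis(ps): # ps yaw
    return np.array([-np.cos(ps)*np.sin(.5),-np.sin(ps)*np.sin(.5),np.cos(.5)])
def dist(p,W):
    a=axis(p[2]);Q=W-np.array([p[0],p[1],.14]);return np.linalg.norm(Q-np.outer(Q@a,a),axis=1)
def fit(W,ps=None):
    x0=[W[:,0].mean(),W[:,1].mean()]
    if ps is None: f=lambda p:dist(p,W)-.0115
    else: f=lambda p:dist([*p,ps],W)-.0115; 
    r=least_squares(f,x0+([0.] if ps is None else []),loss='soft_l1',f_scale=.002)
    return r.x,np.std(f(r.x))
E
python3 - <<'E'
from noz import *
im,d=load('top');P=pts('top',d)
W=P[120:225,225:315].reshape(-1,3);g=im[120:225,225:315].reshape(-1,3).astype(int)
m=(W[:,2]>.035)&(W[:,2]<.1)&(np.ptp(g,axis=1)<30)
r=cv2.minAreaRect((W[m,:2]*1000).astype(np.float32));print(r)
r0=None
for n,(u,v) in [('scene',(245,175)),('top',(280,190))]:
    im,d=load(n);P=pts(n,d);W=P[v-30:v+25,u-25:u+25].reshape(-1,3)
    m=(W[:,2]>.112)&(W[:,2]<.150);V=W[m]
    med=np.median(V,0);V=V[np.linalg.norm(V-med,axis=1)<.04]
    print(n,len(V),med,fit(V))
    for ps in (-.3,-.2,-.1,0):print(ps,fit(V,ps))
    t=W[W[:,2]>.15];t=t[t[:,2]<.2];print('tip',t.mean(0),t[:,2].max(), len(t))
print(optics.camera_info('wrist'))
E
```

```text
((687.7926025390625, -177.39744567871094), (262.1173400878906, 223.29737854003906), 1.0776106119155884)
scene 121 [ 0.59483218 -0.15559414  0.13083582] (array([ 0.59922642, -0.15077166,  0.24902731]), np.float64(0.004027883785371919))
-0.3 (array([ 0.60088457, -0.15189796]), np.float64(0.004565884433475037))
-0.2 (array([ 0.60061765, -0.15154117]), np.float64(0.004423533172168052))
-0.1 (array([ 0.60013144, -0.15098218]), np.float64(0.004290265226952753))
0 (array([ 0.5995806 , -0.15051196]), np.float64(0.004171531792849242))
tip [ 0.5801823  -0.16172991  0.15548551] 0.16216365888722456 37
top 48 [ 0.59262978 -0.15791268  0.13624422] (array([ 0.58200471, -0.16472664,  0.18277081]), np.float64(0.0006749503294289888))
-0.3 (array([ 0.58235865, -0.16270473]), np.float64(0.002134496965040884))
-0.2 (array([ 0.58219256, -0.16318246]), np.float64(0.0017283718030577033))
-0.1 (array([ 0.58206192, -0.16359594]), np.float64(0.001339405454746971))
0 (array([ 0.58198107, -0.1639958 ]), np.float64(0.000990460282751519))
tip [ 0.57660412 -0.16472411  0.15636633] 0.16256442789791142 50
{'fx': 302.02088504925354, 'fy': 302.02088504925354, 'cx': 251.07683732501536, 'cy': 195.01173729778918, 'T_tool_cam': array([[-4.12668739e-04, -9.49379122e-01, -3.14132318e-01,
         8.07797792e-02],
       [ 9.99998763e-01, -8.68619683e-04,  1.31148927e-03,
         3.10335317e-04],
       [-1.51796205e-03, -3.14131388e-01,  9.49378306e-01,
        -1.43984018e-01],
       [ 0.00000000e+00,  0.00000000e+00,  0.00000000e+00,
         1.00000000e+00]])}
```

```bash
python3 - <<'E'
from noz import *
im,d=load('top');P=pts('top',d)
g=im.astype(int);M=((P[...,2]>.03)&(P[...,2]<.075)|(P[...,2]>.075)&(P[...,2]<.1))&(np.ptp(g,axis=2)<28)&(g.max(2)<130)
M=cv2.morphologyEx(M.astype(np.uint8),cv2.MORPH_OPEN,np.ones((5,5)))
n,l,s,c=cv2.connectedComponentsWithStats(M);k=l[195,265];k=k or l[165,265];print(s[k])
W=P[l==k];print(cv2.minAreaRect((W[:,:2]*1000).astype(np.float32)))
# front-block side edges: fit lines at left/right of rows
c=cam('top');Rm=R.from_rotvec(c['rvec']).as_matrix();o=-Rm.T@c['tvec']
def ray(u,v,z):
    r=Rm.T@[(u-c['cx'])/c['fx'],(v-c['cy'])/c['fy'],1];return o+r*(z-o[2])/r[2]
for side in(0,1):
    q=[]
    for v in range(158,192):
        us=np.where(l[v]==k)[0]
        if len(us): q.append((us.min() if side==0 else us.max(),v))
    q=np.array([ray(u,v,.045)[:2] for u,v in q],np.float32)
    f=cv2.fitLine(q,cv2.DIST_HUBER,0,.01,.01).ravel();print(side,np.arctan2(f[1],f[0]),f)
p=ray(143,261,.095);print(p)
# nozzle tip in both views: tip points
for n in ('scene','top'):
    im,d=load(n);P=pts(n,d)
    if n=='top':
        t=P[180:205,265:295]
    else: t=P[155:190,230:265]
    z=t[...,2];m=(z>.157)&(z<.17);print(n,t[m].mean(0),m.sum(),z[m].max())
# table plane offsets for calibration consistency
E
```

```text
[ 237  142   66   69 2892]
((658.5262451171875, -151.8335418701172), (188.98606872558594, 149.951416015625), 9.168131828308105)
0 0.16034344 [ 0.9871725   0.15965724  0.6668991  -0.07597163]
1 0.16083486 [ 0.9870939   0.16014235  0.6467433  -0.22729398]
[0.45351998 0.21965995 0.095     ]
scene [ 0.57687106 -0.16238315  0.1588754 ] 13 0.16216365888722456
top [ 0.57640943 -0.16481018  0.15963547] 21 0.16256442789791142
```

>>> apply_moves(
  linear=[
    [0.2,-0.14,0],
    [0.4,-0.28,0],
    [0.6,-0.42,0],
    [0.8,-0.56,0],
    [1,-0.7,0],
  ],
  delta_rot=[
    [0,0,0.022],
    [0,0,0.044],
    [0,0,0.066],
    [0,0,0.088],
    [0,0,0.11],
  ],
  gripper=1,
)

```text
clock: 0.52
position: [0.3037, -0.4742, 0.231]
tool_rot: [-3.141, 0.0, 0.157]
force: [0.5, 0.2, -0.9]
grip_width: 0.0855
finger_force: 0.0
```

>>> apply_moves(
  linear=[
    [0.2,-0.2,0],
    [0.4,-0.4,0],
    [0.6,-0.6,0],
    [0.8,-0.8,0],
    [1,-1,0],
  ],
  delta_rot=[
    [0,0,0],
    [0,0,0],
    [0,0,0],
    [0,0,0],
    [0,0,0],
  ],
)

```text
clock: 0.93
position: [0.3867, -0.3595, 0.2312]
tool_rot: [-3.141, 0.0, 0.159]
force: [0.2, -0.6, 0.3]
grip_width: 0.0849
finger_force: 0.0
```

>>> apply_moves(
  linear=[
    [0.2,-0.2,0],
    [0.4,-0.4,0],
    [0.6,-0.6,0],
    [0.8,-0.8,0],
    [1,-1,0],
  ],
  delta_rot=[
    [0,0,0],
    [0,0,0],
    [0,0,0],
    [0,0,0],
    [0,0,0],
  ],
)

```text
clock: 1.35
position: [0.4696, -0.2449, 0.2312]
tool_rot: [-3.141, 0.0, 0.159]
force: [-0.9, -0.7, -0.1]
grip_width: 0.0855
finger_force: 0.0
```

>>> apply_moves(
  linear=[
    [0.08,-0.16,0],
    [0.16,-0.32,0],
    [0.24,-0.48,0],
    [0.32,-0.64,0],
    [0.32,-0.8,0],
  ],
  delta_rot=[
    [0,0,0],
    [0,0,0],
    [0,0,0],
    [0,0,0],
    [0,0,0],
  ],
)

```text
clock: 1.77
position: [0.4889, -0.1608, 0.231]
tool_rot: [-3.141, -0.0, 0.16]
force: [-0.6, 0.6, -0.5]
grip_width: 0.0855
finger_force: 0.0
```

>>> apply_moves(
  linear=[
    [0,0,0],
    [0,0,0],
    [0,0,0],
    [0,0,0],
    [0,0,0],
  ],
  delta_rot=[
    [0,0,0],
    [0,0,0],
    [0,0,0],
    [0,0,0],
    [0,0,0],
  ],
)

```text
clock: 2.18
position: [0.4879, -0.1628, 0.2312]
tool_rot: [3.142, 0.0, 0.158]
force: [0.4, 0.2, -0.4]
grip_width: 0.0855
finger_force: 0.0
```

```bash
cat >> h.py <<'E'
def wgrab(name):
    s=monitor.observe();im,d=optics.grab_frame('wrist')
    T=np.eye(4);T[:3,:3]=R.from_euler('xyz',s['tool_rot']).as_matrix();T[:3,3]=s['position']
    c=optics.camera_info('wrist');T=T@c['T_tool_cam']
    v,u=np.mgrid[:384,:512]
    P=np.stack([(u-c['cx'])/c['fx']*d,(v-c['cy'])/c['fy']*d,d],-1)@T[:3,:3].T+T[:3,3]
    np.savez(name,im=im,d=d,T=T,P=P);cv2.imwrite(f'pics/{name}.png',im[...,::-1]);return im,d,T,P
E
python3 - <<'E'
from h import *
im,d,T,P=wgrab('w1')
Z=P[...,2]; print(T.round(3))
t=P[(Z>.157)&(Z<.175)&(abs(P[...,0]-.576)<.03)&(abs(P[...,1]+.164)<.03)];print(len(t),t.mean(0),t[:,2].max())
E
```

```text
[[ 0.157 -0.938 -0.31   0.568]
 [-0.988 -0.149 -0.051 -0.15 ]
 [ 0.001  0.314 -0.949  0.375]
 [ 0.     0.     0.     1.   ]]
536 [ 0.57559485 -0.16702414  0.16017266] 0.16506288983806347
```

View pics/w1.png

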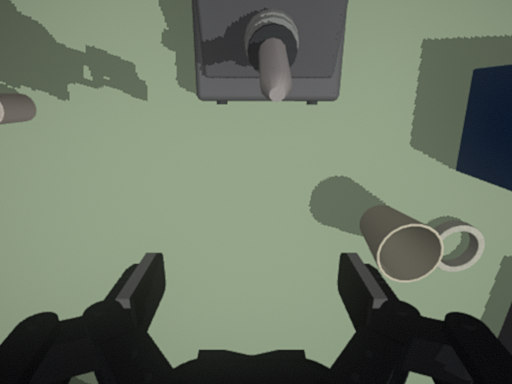

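```bash
python3 - <<'E'
from noz import *
def an(P,name):
    a=axis(.16);e=np.array([-np.sin(.16),np.cos(.16),0]);b=np.cross(e,a)
    Q=P.reshape(-1,3)-[.576,-.165,.16]
    s,y,x=Q@a,Q@e,Q@b
    m=(abs(y)<.025)&(abs(x)<.025)&(s>-.04)&(s<.012)
    s,y,x=s[m],y[m],x[m]
    top=np.percentile(s,97);
    print(name,m.sum(),'smax',np.sort(s)[-5:].round(4))
    for lo,hi in [(-.003,.006),(-.008,-.003),(-.014,-.01),(-.022,-.014),(-.03,-.022),(-.04,-.03)]:
        k=(s>lo)&(s<hi)&(np.hypot(x,y)<.02)
        if k.sum():print(lo,k.sum(),'y %.4f..%.4f mean %.4f  x %.4f..%.4f'%(y[k].min(),y[k].max(),y[k].mean(),x[k].min(),x[k].max()), 's',np.median(s[k]).round(4))
an(np.load('w1.npz')['P'],'w')
for n in('top','scene'):an(pts(n,load(n)[1]),n)
# tube from scene/top
for n in('top','scene'):
    P=pts(n,load(n)[1]).reshape(-1,3);P=P[(P[:,2]>.092)&(P[:,2]<.1)&(np.hypot(P[:,0]-.457,P[:,1]-.228)<.03)];print(n,P.mean(0),P.min(0),P.max(0))
E
```

```text
w 1343 smax [0.0049 0.005  0.0052 0.0053 0.0054]
-0.003 461 y -0.0106..0.0066 mean -0.0019  x -0.0120..0.0050 s 0.0021
-0.008 285 y -0.0131..0.0085 mean -0.0014  x -0.0132..0.0074 s -0.0057
-0.014 81 y -0.0117..0.0091 mean -0.0007  x -0.0038..0.0078 s -0.0118
-0.022 153 y -0.0120..0.0091 mean -0.0003  x -0.0037..0.0077 s -0.0181
-0.03 142 y -0.0122..0.0089 mean -0.0009  x -0.0035..0.0074 s -0.0263
-0.04 158 y -0.0124..0.0087 mean -0.0009  x -0.0024..0.0074 s -0.0349
top 83 smax [0.0018 0.0019 0.0023 0.0025 0.0039]
-0.003 26 y -0.0070..0.0052 mean -0.0006  x -0.0119..0.0034 s -0.0004
-0.008 17 y -0.0094..0.0100 mean 0.0024  x -0.0111..0.0067 s -0.0058
-0.014 5 y -0.0070..0.0078 mean 0.0028  x -0.0111..0.0062 s -0.0111
-0.022 11 y -0.0058..0.0105 mean 0.0041  x -0.0068..0.0072 s -0.0163
-0.03 9 y -0.0103..0.0109 mean 0.0032  x -0.0027..0.0079 s -0.0263
-0.04 8 y -0.0055..0.0112 mean 0.0039  x -0.0093..0.0068 s -0.0369
scene 112 smax [-0.0004 -0.0002  0.0003  0.0008  0.001 ]
-0.003 12 y -0.0049..0.0086 mean 0.0025  x -0.0073..0.0039 s -0.0007
-0.008 11 y -0.0035..0.0085 mean 0.0025  x -0.0054..0.0086 s -0.006
-0.014 11 y -0.0060..0.0115 mean 0.0040  x -0.0042..0.0076 s -0.0121
-0.022 23 y -0.0099..0.0125 mean 0.0050  x -0.0096..0.0082 s -0.0177
-0.03 21 y -0.0069..0.0141 mean 0.0052  x -0.0076..0.0110 s -0.0262
-0.04 28 y -0.0092..0.0125 mean 0.0047  x -0.0072..0.0084 s -0.035
top [0.45664507 0.22836817 0.09481594] [0.44150357 0.21418538 0.09209231] [0.47150062 0.24364354 0.09839145]
scene [0.45958637 0.23053246 0.0941359 ] [0.44301517 0.21555152 0.09201059] [0.47368702 0.24606947 0.09743185]
```

>>> apply_moves(
  linear=[
    [0,-0.2,0],
    [0,-0.4,0],
    [0,-0.6,0],
    [0,-0.8,0],
    [0,-1,0],
  ],
  delta_rot=[
    [0,0,0],
    [0,0,0],
    [0,0,0],
    [0,0,0],
    [0,0,0],
  ],
)

```text
clock: 2.65
position: [0.4719, -0.0628, 0.2313]
tool_rot: [3.142, -0.0, 0.159]
force: [0.3, 0.7, -0.4]
grip_width: 0.0855
finger_force: 0.0
```

>>> apply_moves(
  linear=[
    [0,-0.2,0],
    [0,-0.4,0],
    [0,-0.6,0],
    [0,-0.8,0],
    [0,-1,0],
  ],
  delta_rot=[
    [0,0,0],
    [0,0,0],
    [0,0,0],
    [0,0,0],
    [0,0,0],
  ],
)

```text
clock: 3.07
position: [0.4561, 0.0359, 0.2313]
tool_rot: [3.142, -0.0, 0.159]
force: [-0.1, 1.1, 0.0]
grip_width: 0.0853
finger_force: 0.0
```

>>> apply_moves(
  linear=[
    [0,-0.2,0],
    [0,-0.4,0],
    [0,-0.6,0],
    [0,-0.8,0],
    [0,-1,0],
  ],
  delta_rot=[
    [0,0,0],
    [0,0,0],
    [0,0,0],
    [0,0,0],
    [0,0,0],
  ],
)

```text
clock: 3.48
position: [0.4403, 0.1347, 0.2314]
tool_rot: [-3.142, -0.0, 0.159]
force: [1.3, 0.0, -0.1]
grip_width: 0.0855
finger_force: 0.0
```

>>> apply_moves(
  linear=[
    [0,-0.2,0],
    [0,-0.4,0],
    [0,-0.6,0],
    [0,-0.65,0],
    [0,-0.65,0],
  ],
  delta_rot=[
    [0,0,0],
    [0,0,0],
    [0,0,0],
    [0,0,0],
    [0,0,0],
  ],
)

```text
clock: 3.9
position: [0.4299, 0.1993, 0.2313]
tool_rot: [-3.141, 0.0, 0.161]
force: [0.4, 0.2, -0.2]
grip_width: 0.0849
finger_force: 0.0
```

```bash
python3 - <<'E'
from h import *
im,d,T,P=wgrab('w2');print(monitor.observe()['position'],monitor.observe()['qpos'].round(2))
Q=P.reshape(-1,3);Q=Q[(np.hypot(Q[:,0]-.457,Q[:,1]-.228)<.035)]
t=Q[(Q[:,2]>.088)&(Q[:,2]<.105)];print(len(t),t.mean(0),np.median(t,0),t.min(0),t.max(0))
print(cv2.minEnclosingCircle((t[:,:2]*1000).astype(np.float32)))
E
```

```text
[0.43015963 0.19810416 0.23122272] [-0.31  0.29 -0.3   1.97  0.11  0.89 -2.08]
916 [0.45707327 0.22665086 0.0962704 ] [0.45712497 0.22661454 0.09640854] [0.44097569 0.21125455 0.08825584] [0.47224592 0.2422599  0.09983148]
((456.4848327636719, 226.73110961914062), 15.881608963012695)
```

>>> apply_moves(
  linear=[
    [0.31,-0.24,0.1],
    [0.31,-0.24,0.3],
    [0.31,-0.24,0.5],
    [0.31,-0.24,0.7],
    [0.31,-0.24,0.8],
  ],
  delta_rot=[
    [0,0,0],
    [0,0,0],
    [0,0,0],
    [0,0,0],
    [0,0,0],
  ],
)

```text
clock: 4.37
position: [0.4566, 0.2251, 0.1493]
tool_rot: [3.14, 0.002, 0.158]
force: [0.3, -0.2, -0.4]
grip_width: 0.0854
finger_force: 0.0
```

>>> apply_moves(
  linear=[
    [0,0,0.2],
    [0,0,0.4],
    [0,0,0.6],
    [0,0,0.8],
    [0,0,0.98],
  ],
  delta_rot=[
    [0,0,0],
    [0,0,0],
    [0,0,0],
    [0,0,0],
    [0,0,0],
  ],
)

```text
clock: 4.78
position: [0.4574, 0.2258, 0.0526]
tool_rot: [3.141, -0.0, 0.158]
force: [-0.1, 0.2, -0.1]
grip_width: 0.0855
finger_force: 0.0
```

>>> apply_moves(
  linear=[
    [0,0,0],
    [0,0,0],
    [0,0,0],
    [0,0,0],
    [0,0,0],
  ],
  delta_rot=[
    [0,0,0],
    [0,0,0],
    [0,0,0],
    [0,0,0],
    [0,0,0],
  ],
  gripper=-0.2,
  force=35,
)

```text
clock: 5.2
position: [0.4575, 0.227, 0.0544]
tool_rot: [-3.141, -0.002, 0.159]
force: [-1.2, 0.3, -0.8]
grip_width: 0.0339
finger_force: 0.0
```

>>> apply_moves(
  linear=[
    [0,0,0],
    [0,0,0],
    [0,0,0],
    [0,0,0],
    [0,0,0],
  ],
  delta_rot=[
    [0,0,0],
    [0,0,0],
    [0,0,0],
    [0,0,0],
    [0,0,0],
  ],
  gripper=-1,
  force=40,
)

```text
clock: 5.62
position: [0.4576, 0.2271, 0.0544]
tool_rot: [-3.141, -0.002, 0.159]
force: [-1.0, -0.4, 9.5]
grip_width: 0.0318
finger_force: 38.6
```

>>> apply_moves(
  linear=[
    [0,0,-0.1],
    [0,0,-0.3],
    [0,0,-0.5],
    [0,0,-0.7],
    [0,0,-0.9],
  ],
  delta_rot=[
    [0,0,0],
    [0,0,0],
    [0,0,0],
    [0,0,0],
    [0,0,0],
  ],
)

```text
clock: 6.03
position: [0.4568, 0.2268, 0.1452]
tool_rot: [-3.141, -0.0, 0.159]
force: [0.6, -0.1, 0.7]
grip_width: 0.0321
finger_force: 39.6
```

>>> apply_moves(
  linear=[
    [0,0,-0.2],
    [0,0.1,-0.4],
    [0,0.3,-0.6],
    [0.05,0.5,-0.8],
    [0.1,0.7,-1],
  ],
  delta_rot=[
    [0,0,0],
    [0,0,0],
    [0,0,0],
    [0,0,0],
    [0,0,0],
  ],
)

```text
clock: 6.45
position: [0.4776, 0.1586, 0.2454]
tool_rot: [-3.141, -0.001, 0.16]
force: [0.8, 0.7, -0.6]
grip_width: 0.0322
finger_force: 39.6
```

>>> apply_moves(
  linear=[
    [0,0.2,0],
    [0,0.4,0],
    [0,0.6,0],
    [0,0.8,0],
    [0,1,0],
  ],
  delta_rot=[
    [0,0,0],
    [0,0,0],
    [0,0,0],
    [0,0,0],
    [0,0,0],
  ],
)

```text
clock: 6.87
position: [0.4936, 0.0596, 0.2443]
tool_rot: [-3.141, -0.001, 0.159]
force: [0.1, 0.2, -0.1]
grip_width: 0.032
finger_force: 39.6
```

>>> apply_moves(
  linear=[
    [0,0.2,0],
    [0,0.4,0],
    [0,0.6,0],
    [0,0.8,0],
    [0,1,0],
  ],
  delta_rot=[
    [0,0.048,0],
    [0,0.096,0],
    [0,0.143,0],
    [0,0.191,0],
    [0,0.239,0],
  ],
)

```text
clock: 7.28
position: [0.5089, -0.0365, 0.2447]
tool_rot: [3.14, -0.494, 0.161]
force: [1.7, 2.6, -0.8]
grip_width: 0.032
finger_force: 39.6
```

>>> apply_moves(
  linear=[
    [0,0.2,0],
    [0,0.4,0],
    [0,0.6,0],
    [0,0.8,0],
    [0,0.9,0],
  ],
  delta_rot=[
    [0,0,0],
    [0,0,0],
    [0,0,0],
    [0,0,0],
    [0,0,0],
  ],
)

```text
clock: 7.7
position: [0.5237, -0.1261, 0.2438]
tool_rot: [-3.14, -0.489, 0.158]
force: [-0.6, -0.3, -0.3]
grip_width: 0.0321
finger_force: 39.6
```

>>> apply_moves(
  linear=[
    [0,0,0],
    [0,0,0],
    [0,0,0],
    [0,0,0],
    [0,0,0],
  ],
  delta_rot=[
    [0,0,0],
    [0,0,0],
    [0,0,0],
    [0,0,0],
    [0,0,0],
  ],
)

```text
clock: 8.12
position: [0.5237, -0.1229, 0.2431]
tool_rot: [-3.139, -0.488, 0.161]
force: [-0.5, 0.0, 0.4]
grip_width: 0.0319
finger_force: 39.6
```

```bash
cat > go.py <<'E'
from noz import *
import sys
# tip x y z, mouth distance above tip (m), tcp->mouth length
def need(tip,h,L=.0544,ps=.16):
    s=monitor.observe();p=s['position'];Rt=R.from_euler('xyz',s['tool_rot'])
    a=axis(ps);tgt=np.array(tip)+(h+L)*a
    G=R.from_euler('xyz',[np.pi,-.5,ps])
    print('pos',p.round(4),'q',s['qpos'].round(2),'t',round(float(s['clock']),2))
    print('lin',(Rt.inv().apply(tgt-p)/.1).round(3),'rot',((Rt.inv()*G).as_rotvec()/np.deg2rad(120)).round(4))
    print('F tool',G.inv().apply(s['force']).round(2),'M',G.inv().apply(s['moment']).round(3))
E
python3 - <<'E'
from go import *
need([.572,-.166,.1594],.03)
im,d,T,P=wgrab('w3')
E
```

```text
pos [ 0.5237 -0.1229  0.2431] q [ 0.59  0.22 -0.41  2.16 -0.26  0.32 -0.97] t 8.12
lin [-0.042  0.503  0.085] rot [-0.0014  0.0057  0.0004]
F tool [-0.26 -0.12 -0.55] M [-0.058 -0.526  0.009]
```

View pics/w3.png

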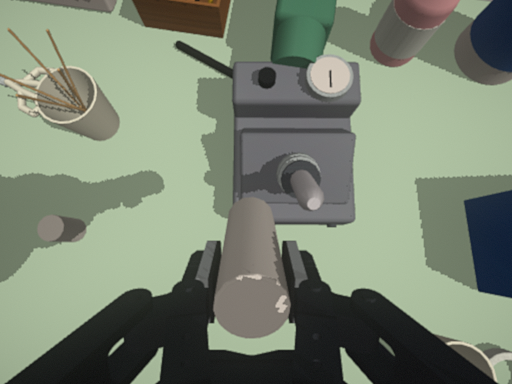

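The wrist camera sees both the held tube, with its mouth end near (248,200), and the nozzle tip at (314,203). I can therefore measure one against the other.

```bash
cat > rel.py <<'E'
from noz import *
def cyl(W,r,a0):
    c=W.mean(0);B=np.linalg.svd(np.outer(a0,a0)-np.eye(3))[0][:,:2]
    def f(p):
        a=a0+B@p[2:];a/=np.linalg.norm(a);Q=W-c-B@p[:2];return np.linalg.norm(Q-np.outer(Q@a,a),axis=1)-r
    # start with axis behind the surface
    best=min((least_squares(f,[r*np.cos(t),r*np.sin(t),0,0],loss='soft_l1',f_scale=.001) for t in np.arange(0,6.3,.8)),key=lambda q:q.cost)
    p=best.x;a=a0+B@p[2:];return c+B@p[:2],a/np.linalg.norm(a),np.median(abs(f(p))),len(W)
def rel(name):
    z=np.load(name+'.npz');P=z['P'];im=z['im'];T=z['T'];Tt=T@np.linalg.inv(optics.camera_info('wrist')['T_tool_cam'])
    G=Tt[:3,:3];Q=(P-Tt[:3,3])@G   # tool frame
    q=Q.reshape(-1,3)
    t=q[(abs(q[:,0])<.022)&(abs(q[:,1])<.018)&(q[:,2]>.004)&(q[:,2]<.051)]
    ct,at,e,n=cyl(t,.016,np.array([0,0,1.]));ct=ct-at*ct[2]
    print('tube at z0',(ct*1000).round(2),'axis',at.round(4),e,n)
    w=P.reshape(-1,3);dn=w-[.572,-.166,.1594];s=dn@axis(.16);rad=np.linalg.norm(dn-np.outer(s,axis(.16)),axis=1)
    m=(rad<.016)&(s<-.013)&(s>-.045)&(w[:,2]>.105);nz=q[m]
    cn,an,e,n=cyl(nz,.0115,np.array([0,0,1.]));print('noz',(cn*1000).round(2),'axis',an.round(4),e,n)
    aw=G@an;print(' world axis (up) yaw',np.arctan2(-aw[1],-aw[0])if aw[2]>0 else np.arctan2(aw[1],aw[0]),'lean',np.arccos(abs(aw[2])))
    an0=G.T@-axis(.16)
    m=(rad<.010)&(s>-.006)&(s<.008);tp=q[m];tz=np.percentile(tp@an0,5)
    tip=cn+an0*((tz-cn@an0)/(an0@an0));print('tip in tool mm',(tip*1000).round(2),'tip world',(Tt[:3,3]+G@tip).round(4),len(tp))
    # tube axis at same z as tip
    print('lateral miss tip-tube mm',((tip-ct-at*(tip[2]/at[2]))*1000).round(2))
    return t
E
python3 - <<'E'
from rel import *
t=rel('w3')
E
```

```text
tube at z0 [-0.88  0.51  0.  ] axis [-0.0016 -0.0055  1.    ] 0.00016172234045625997 1291
noz [ -3.71  52.85 120.98] axis [0.0099 0.0063 0.9999] 0.00015762564606489754 266
 world axis (up) yaw 0.1529909694677142 lean 0.4979664179539716
tip in tool mm [-4.07 52.76 90.24] tip world [ 0.5704 -0.1685  0.1614] 338
lateral miss tip-tube mm [-3.05 52.74 -0.  ]
```

>>> apply_moves(
  linear=[
    [-0.04,0.12,0.03],
    [-0.04,0.25,0.06],
    [-0.04,0.38,0.09],
    [-0.04,0.48,0.12],
    [-0.04,0.517,0.15],
  ],
  delta_rot=[
    [-0.0056,0.0055,0],
    [-0.0056,0.0055,0],
    [-0.0056,0.0055,0],
    [-0.0056,0.0055,0],
    [-0.0056,0.0055,0],
  ],
)

```text
clock: 8.58
position: [0.5357, -0.1754, 0.2274]
tool_rot: [3.132, -0.5, 0.159]
force: [0.0, -0.9, -0.5]
grip_width: 0.0323
finger_force: 39.7
```

>>> apply_moves(
  linear=[
    [0,0,0],
    [0,0,0],
    [0,0,0],
    [0,0,0],
    [0,0,0],
  ],
  delta_rot=[
    [0,0,0],
    [0,0,0],
    [0,0,0],
    [0,0,0],
    [0,0,0],
  ],
)

```text
clock: 9.0
position: [0.5354, -0.1737, 0.2279]
tool_rot: [3.132, -0.5, 0.16]
force: [-0.2, -0.4, -0.4]
grip_width: 0.0318
finger_force: 39.7
```

```bash
python3 - <<'E'
from rel import *
im,d,T,P=wgrab('w4')
t=rel('w4')
from go import *
need([.5704,-.1685,.1614],.02,ps=.155)
E
```

```text
tube at z0 [-0.9   0.52  0.  ] axis [-0.0014 -0.0058  1.    ] 0.0001599820139652347 1306
noz [ -0.87  -0.74 105.92] axis [ 0.0032 -0.0026  1.    ] 0.0001363560610934799 243
 world axis (up) yaw 0.1463394887303747 lean 0.5029446501016328
tip in tool mm [-0.88 -0.49 79.33] tip world [ 0.5723 -0.168   0.1578] 81
lateral miss tip-tube mm [ 0.14 -0.55 -0.  ]
pos [ 0.5355 -0.1738  0.2279] q [ 0.71  0.3  -0.44  2.12 -0.29  0.31 -0.85] t 9.05
lin [-0.008  0.001  0.009] rot [0.0033 0.0001 0.0022]
F tool [ 0.2  -0.52  0.34] M [-0.018 -0.572  0.064]
```

View pics/w4.png

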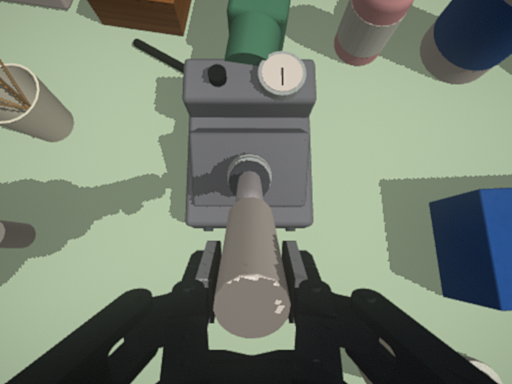

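>>> apply_moves(
  linear=[
    [0.002,-0.006,0.05],
    [0.002,-0.006,0.12],
    [0.002,-0.006,0.19],
    [0.002,-0.006,0.25],
    [0.002,-0.006,0.3],
  ],
  delta_rot=[
    [0,0,0],
    [0,0,0],
    [0,0,0],
    [0,0,0],
    [0,0,0],
  ],
)

```text
clock: 9.47
position: [0.55, -0.1713, 0.2004]
tool_rot: [3.133, -0.499, 0.16]
force: [0.4, 0.3, -0.7]
grip_width: 0.0322
finger_force: 39.7
```

>>> apply_moves(
  linear=[
    [0,0,0.02],
    [0,0,0.04],
    [0,0,0.06],
    [0,0,0.08],
    [0,0,0.1],
  ],
  delta_rot=[
    [0,0,0],
    [0,0,0],
    [0,0,0],
    [0,0,0],
    [0,0,0],
  ],
)

```text
clock: 9.88
position: [0.5546, -0.171, 0.1926]
tool_rot: [3.132, -0.5, 0.16]
force: [-0.0, 0.5, -0.4]
grip_width: 0.0318
finger_force: 39.7
```

```bash
python3 - <<'E'
from rel import *
im,d,T,P=wgrab('w5')
t=rel('w5')
from go import *
need([.5704,-.1685,.1614],-.02,ps=.155)
E
```

```text
tube at z0 [-0.9   0.55  0.  ] axis [-0.0012 -0.0069  1.    ] 0.0001495052370489927 1308
noz [-0.65 -1.08 72.21] axis [-0.1115  0.0826  0.9903] 0.0003962321062809821 175
 world axis (up) yaw -0.07977826495228554 lean 0.3976670146999208Traceback (most recent call last):
  File "<stdin>", line 3, in <module>
  File "rel.py", line 21, in rel
    m=(rad<.010)&(s>-.006)&(s<.008);tp=q[m];tz=np.percentile(tp@an0,5)
                                               ~~~~~~~~~~~~~^^^^^^^^^^
    return _quantile_unchecked(
        a, q, axis, out, overwrite_input, method, keepdims, weights)
    return _ureduce(a,
                    func=_quantile_ureduce_func,
    ...<5 lines>...
                    overwrite_input=overwrite_input,
                    method=method)
    r = func(a, **kwargs)
    result = _quantile(arr,
                       quantiles=q,
    ...<2 lines>...
                       out=out,
                       weights=wgt)
    slices_having_nans = np.isnan(arr[-1, ...])
                                  ~~~^^^^^^^^^
IndexError: index -1 is out of bounds for axis 0 with size 0
```

>>> apply_moves(
  linear=[
    [0,0,0.04],
    [0,0,0.08],
    [0,0,0.12],
    [0,0,0.16],
    [0,0,0.2],
  ],
  delta_rot=[
    [0,0,0],
    [0,0,0],
    [0,0,0],
    [0,0,0],
    [0,0,0],
  ],
)

```text
clock: 10.35
position: [0.5642, -0.1695, 0.1746]
tool_rot: [3.133, -0.499, 0.16]
force: [-0.2, -0.1, -0.4]
grip_width: 0.0319
finger_force: 39.7
```

>>> apply_moves(
  linear=[
    [0,0,0.005],
    [0,0,0.01],
    [0,0,0.015],
    [0,0,0.02],
    [0,0,0.02],
  ],
  delta_rot=[
    [0,0,0],
    [0,0,0],
    [0,0,0],
    [0,0,0],
    [0,0,0],
  ],
)

```text
clock: 10.77
position: [0.5649, -0.1695, 0.1734]
tool_rot: [3.132, -0.5, 0.16]
force: [0.3, -0.0, 0.0]
grip_width: 0.0316
finger_force: 39.7
```

```bash
python3 - <<'E'
from go import *
need([.5704,-.1685,.1614],-.06,ps=.155)
E
```

```text
pos [ 0.5649 -0.1695  0.1734] q [ 0.62  0.42 -0.39  2.12 -0.26  0.18 -0.87] t 10.77
lin [-0.009 -0.003  0.188] rot [0.0034 0.0002 0.0019]
F tool [0.3  0.06 0.16] M [ 0.023 -0.554  0.028]
```

>>> apply_moves(
  linear=[
    [0,0,0.01],
    [0,0,0.02],
    [0,0,0.03],
    [0,0,0.04],
    [0,0,0.05],
  ],
  delta_rot=[
    [0,0,0],
    [0,0,0],
    [0,0,0],
    [0,0,0],
    [0,0,0],
  ],
)

```text
clock: 11.18
position: [0.5673, -0.1691, 0.1688]
tool_rot: [3.132, -0.499, 0.16]
force: [-0.5, 0.7, -0.4]
grip_width: 0.0322
finger_force: 39.7
```

```bash
python3 - <<'E'
from go import *
need([.5704,-.1685,.1614],-.06,ps=.155);print(monitor.observe()['qpos'])
E
```

```text
pos [ 0.5673 -0.1691  0.1688] q [ 0.61  0.43 -0.38  2.11 -0.28  0.17 -0.86] t 11.18
lin [-0.008 -0.002  0.136] rot [0.0033 0.0002 0.0019]
F tool [-0.55 -0.74  0.13] M [ 0.023 -0.507  0.034]
[ 0.60630234  0.43483267 -0.38148311  2.11434055 -0.27567532  0.16856162
 -0.85802711]
```

```bash
python3 - <<'E'
from noz import *
a=axis(.155)
for f in('w1','w3','w4'):
    w=np.load(f+'.npz')['P'].reshape(-1,3)-[.5710,-.1683,.1605]
    s=w@a;r=np.linalg.norm(w-np.outer(s,a),axis=1)
    m=(r>.0135)&(r<.0195)&(s<-.04)&(s>-.09)
    print(f,m.sum(),np.percentile(s[m],[5,25,50,75,95]).round(4));h=np.histogram(s[m],np.arange(-.09,-.04,.002));print(h[0])
E
```

```text
w1 717 [-0.0706 -0.0697 -0.0693 -0.0688 -0.0681]
[  0   0   0   0  15   8   0   0   0  95 574  25   0   0   0   0   0   0
   0   0   0   0   0   0]
w3 408 [-0.0707 -0.0698 -0.0693 -0.0688 -0.0681]
[  0   0   0   1   6   3   0   0   1  61 322  14   0   0   0   0   0   0
   0   0   0   0   0   0]
w4 439 [-0.0706 -0.0698 -0.0693 -0.0688 -0.0682]
[  0   0   0   0   2   0   0   0   0  68 358  11   0   0   0   0   0   0
   0   0   0   0   0   0]
```

Depth puts the seal about 69 mm below the tip, so there are 22 mm still to go, but joint 6 is nearly at its limit. I'll pull the tube out, stand it on clear desk and regrip with the tool leaning back 0.25 rad relative to the tube.

>>> apply_moves(
  linear=[
    [0,0,-0.15],
    [0,0,-0.35],
    [0,0,-0.58],
    [0,0,-0.8],
    [0,0,-1],
  ],
  delta_rot=[
    [0,0,0],
    [0,0,0],
    [0,0,0],
    [0,0,0],
    [0,0,0],
  ],
)

```text
clock: 11.6
position: [0.5193, -0.1757, 0.2577]
tool_rot: [3.132, -0.5, 0.16]
force: [0.5, -0.6, -0.1]
grip_width: 0.0321
finger_force: 39.7
```

>>> apply_moves(
  linear=[
    [0,-0.1,-0.03],
    [0,-0.25,-0.03],
    [0,-0.45,-0.03],
    [0,-0.65,-0.03],
    [0,-0.85,-0.03],
  ],
  delta_rot=[
    [0.001,-0.05,0],
    [0.002,-0.1,0],
    [0.003,-0.15,0],
    [0.004,-0.2,0],
    [0.004,-0.239,0],
  ],
)

```text
clock: 12.02
position: [0.5058, -0.0911, 0.2599]
tool_rot: [3.138, 0.005, 0.157]
force: [0.3, 1.1, -0.8]
grip_width: 0.0317
finger_force: 39.7
```

>>> apply_moves(
  linear=[
    [-0.05,-0.2,0.1],
    [-0.1,-0.4,0.3],
    [-0.2,-0.6,0.5],
    [-0.3,-0.8,0.7],
    [-0.3,-1,0.9],
  ],
  delta_rot=[
    [0,0,0],
    [0,0,0],
    [0,0,0],
    [0,0,0],
    [0,0,0],
  ],
)

```text
clock: 12.43
position: [0.4581, 0.0025, 0.1679]
tool_rot: [3.142, 0.002, 0.157]
force: [1.2, 0.4, -0.4]
grip_width: 0.032
finger_force: 39.7
```

>>> apply_moves(
  linear=[
    [0,0,0],
    [0,0,0],
    [0,0,0],
    [0,0,0],
    [0,0,0],
  ],
  delta_rot=[
    [0,0,0],
    [0,0,0],
    [0,0,0],
    [0,0,0],
    [0,0,0],
  ],
)

```text
clock: 12.85
position: [0.4604, 0.0013, 0.1693]
tool_rot: [3.141, -0.0, 0.156]
force: [0.9, -0.3, -0.5]
grip_width: 0.0319
finger_force: 39.7
```

```bash
python3 - <<'E'
from h import *
s=monitor.observe();print(s['position'],s['tool_rot'],s['force'],s['qpos'],s['clock'])
Rt=R.from_euler('xyz',s['tool_rot']);print((Rt.inv()*R.from_euler('xyz',[np.pi,0,.16])).as_rotvec()/np.deg2rad(120))
E
```

```text
[0.46044325 0.00130277 0.1692762 ] [ 3.14131768e+00 -6.05492860e-05  1.56044345e-01] [ 0.89103968 -0.27855862 -0.51634004] [ 0.09185981  0.3634398  -0.2778854   2.07037768  0.14784895  0.72596841
 -1.69438253] 12.85
[ 1.31348452e-04 -2.86504447e-05 -1.88869033e-03]
```

>>> apply_moves(
  linear=[
    [0,0,0.2],
    [0,0,0.45],
    [0,0,0.7],
    [0,0,0.9],
    [0,0,1],
  ],
  delta_rot=[
    [0,0,0],
    [0,0,0],
    [0,0,0],
    [0,0,0],
    [0,0,0],
  ],
)

```text
clock: 13.27
position: [0.4593, 0.0015, 0.0671]
tool_rot: [-3.141, 0.003, 0.157]
force: [-0.1, 0.2, -0.7]
grip_width: 0.0315
finger_force: 39.7
```

>>> apply_moves(
  linear=[
    [0,0,0.03],
    [0,0,0.06],
    [0,0,0.09],
    [0,0,0.12],
    [0,0,0.14],
  ],
  delta_rot=[
    [0,0,0],
    [0,0,0],
    [0,0,0],
    [0,0,0],
    [0,0,0],
  ],
)

```text
clock: 13.68
position: [0.4602, 0.002, 0.0551]
tool_rot: [3.141, -0.0, 0.157]
force: [0.2, -0.3, -0.7]
grip_width: 0.032
finger_force: 39.7
```

>>> apply_moves(
  linear=[
    [0,0,0.01],
    [0,0,0.01],
    [0,0,0.01],
    [0,0,0.01],
    [0,0,0.01],
  ],
  delta_rot=[
    [0,0,0],
    [0,0,0],
    [0,0,0],
    [0,0,0],
    [0,0,0],
  ],
)

```text
clock: 14.1
position: [0.4603, 0.0021, 0.0544]
tool_rot: [3.141, -0.0, 0.157]
force: [-1.6, -0.0, 9.2]
grip_width: 0.0319
finger_force: 40.4
```

>>> apply_moves(
  linear=[
    [0,0,0],
    [0,0,0],
    [0,0,0],
    [0,0,0],
    [0,0,0],
  ],
  delta_rot=[
    [0,0,0],
    [0,0,0],
    [0,0,0],
    [0,0,0],
    [0,0,0],
  ],
  gripper=0.3,
)

```text
clock: 14.52
position: [0.4598, 0.002, 0.0537]
tool_rot: [-3.142, 0.001, 0.157]
force: [-0.3, 0.7, 0.1]
grip_width: 0.0552
finger_force: 0.0
```

>>> apply_moves(
  linear=[
    [-0.01,0,0.0],
    [-0.02,0,0.0],
    [-0.03,0,0.0],
    [-0.04,0,0],
    [-0.047,0,0],
  ],
  delta_rot=[
    [0,-0.025,0],
    [0,-0.05,0],
    [0,-0.075,0],
    [0,-0.1,0],
    [0,-0.119,0],
  ],
)

```text
clock: 14.93
position: [0.4554, 0.0014, 0.0537]
tool_rot: [-3.141, 0.253, 0.157]
force: [-1.3, 0.4, -0.2]
grip_width: 0.0553
finger_force: 0.0
```

>>> apply_moves(
  linear=[
    [0,0,0],
    [0,0,0],
    [0,0,0],
    [0,0,0],
    [0,0,0],
  ],
  delta_rot=[
    [0,0,0],
    [0,0,0],
    [0,0,0],
    [0,0,0],
    [0,0,0],
  ],
  gripper=-0.2,
)

```text
clock: 15.35
position: [0.4549, 0.0012, 0.0539]
tool_rot: [3.141, 0.25, 0.157]
force: [-0.2, 0.2, -0.1]
grip_width: 0.0341
finger_force: 0.0
```

>>> apply_moves(
  linear=[
    [0,0,0],
    [0,0,0],
    [0,0,0],
    [0,0,0],
    [0,0,0],
  ],
  delta_rot=[
    [0,0,0],
    [0,0,0],
    [0,0,0],
    [0,0,0],
    [0,0,0],
  ],
  gripper=-1,
)

```text
clock: 15.77
position: [0.4551, 0.0012, 0.0539]
tool_rot: [3.141, 0.25, 0.157]
force: [-0.7, -0.6, 6.7]
grip_width: 0.0317
finger_force: 39.3
```

```bash
python3 - <<'E'
from h import *
s=monitor.observe();print(s['position'],s['tool_rot'],s['force'],s['qpos'],s['clock'])
im,d,T,P=wgrab('w6')
q=P.reshape(-1,3);t=q[(q[:,2]>.09)&(q[:,2]<.1)&(np.hypot(q[:,0]-.459,q[:,1])<.03)];print(len(t),t.mean(0),t.min(0),t.max(0))
E
```

```text
[0.45512493 0.00116142 0.05393756] [3.1413984  0.25009605 0.15714257] [-0.68687463 -0.5530733   6.71040469] [ 0.0317327   0.66754106 -0.23052592  1.9572865   0.1963402   0.79204559
 -1.73856582] 15.7667
4760 [0.46460313 0.00172616 0.09531798] [ 0.44323228 -0.02116297  0.09000142] [0.48380635 0.02672474 0.09999896]
```

View pics/w6.png

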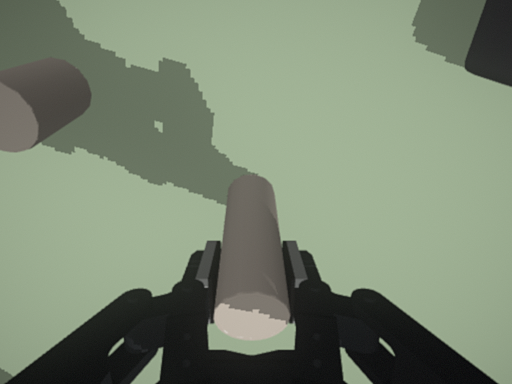

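>>> apply_moves(
  linear=[
    [-0.03,0,-0.12],
    [-0.08,0,-0.3],
    [-0.14,0,-0.55],
    [-0.2,0,-0.8],
    [-0.25,0,-0.98],
  ],
  delta_rot=[
    [0,0,0],
    [0,0,0],
    [0,0,0],
    [0,0,0],
    [0,0,0],
  ],
)

```text
clock: 16.23
position: [0.4555, 0.0014, 0.1575]
tool_rot: [-3.142, 0.249, 0.157]
force: [0.2, 0.3, -0.1]
grip_width: 0.0319
finger_force: 39.7
```

>>> apply_moves(
  linear=[
    [-0.05,0.1,-0.2],
    [-0.1,0.2,-0.4],
    [-0.15,0.35,-0.6],
    [-0.2,0.5,-0.8],
    [-0.25,0.65,-0.98],
  ],
  delta_rot=[
    [0,0,0],
    [0,0,0],
    [0,0,0],
    [0,0,0],
    [0,0,0],
  ],
)

```text
clock: 16.65
position: [0.4653, -0.0635, 0.2581]
tool_rot: [3.142, 0.249, 0.158]
force: [0.5, -0.6, -0.2]
grip_width: 0.032
finger_force: 39.7
```

>>> apply_moves(
  linear=[
    [0,0.1,0],
    [0,0.2,0],
    [0,0.3,0],
    [0,0.4,0],
    [0,0.5,0],
  ],
  delta_rot=[
    [0,0.048,0],
    [0,0.096,0],
    [0,0.144,0],
    [0,0.192,0],
    [0,0.239,0],
  ],
)

```text
clock: 17.07
position: [0.4732, -0.113, 0.2574]
tool_rot: [3.139, -0.257, 0.158]
force: [1.4, -0.2, 0.2]
grip_width: 0.0319
finger_force: 39.7
```

>>> apply_moves(
  linear=[
    [0,0,0],
    [0,0,0],
    [0,0,0],
    [0,0,0],
    [0,0,0],
  ],
  delta_rot=[
    [0,0,0],
    [0,0,0],
    [0,0,0],
    [0,0,0],
    [0,0,0],
  ],
)

```text
clock: 17.48
position: [0.4738, -0.1116, 0.256]
tool_rot: [-3.141, -0.25, 0.159]
force: [-0.0, 1.0, -0.4]
grip_width: 0.0318
finger_force: 39.7
```

```bash
cat > rel2.py <<'E'
from rel import cyl
from noz import *
tip0=np.array([.5710,-.1683,.1605])
def rel2(name):
    z=np.load(name+'.npz');P=z['P'];T=z['T'];Tt=T@np.linalg.inv(optics.camera_info('wrist')['T_tool_cam'])
    G=Tt[:3,:3];o=Tt[:3,3];q=((P-o)@G).reshape(-1,3);w=P.reshape(-1,3)
    d0=np.array([np.sin(.25),0,np.cos(.25)])  # tube dir (to mouth) in tool
    g=np.array([0,0,-.019]);Q=q-g;s=Q@d0;rad=np.linalg.norm(Q-np.outer(s,d0),axis=1)
    t=q[(rad<.021)&(s>.022)&(s<.066)]
    ct,at,e,n=cyl(t,.016,d0);print('tube axis dir',at.round(4),e,n)
    ct=ct+at*(((g-ct)@at))         # nearest point to grasp point
    print('tube axis off grasp mm',((ct-g)*1000).round(2),'s pct',np.percentile((q[(rad<.021)&(s>.03)&(s<.09)]-g)@at,[98,99,99.9]).round(4))
    a=axis(.155);dn=w-tip0;s=dn@a;rad=np.linalg.norm(dn-np.outer(s,a),axis=1)
    m=(rad<.016)&(s<-.013)&(s>-.05)
    if m.sum()>80:
        cn,an,e,n=cyl(q[m],.0115,d0);print('noz dir',an.round(4),e,n)
        wn=G@an;print('world yaw %.3f lean %.3f'%(np.arctan2(wn[1],wn[0]),np.arccos(-wn[2])))
    else: cn=G.T@(tip0-o);an=G.T@-a
    tz=G.T@(tip0-o);k=(tz-cn)@an;tp=cn+an*k
    # wanted rotation then lateral
    rv=np.cross(at,G.T@-a);print('rot share (to nominal axis)',(rv/np.deg2rad(120)).round(4))
    rv2=np.cross(at,an);print('rot share (to fitted)',(rv2/np.deg2rad(120)).round(4))
    Rr=R.from_rotvec(rv2);ct2=Rr.apply(ct);mouth=ct2+an*.0725
    dd=tp-mouth;gap=dd@an;lat=dd-an*gap
    print('gap mouth->tip mm',round(gap*1000,2),'lateral lin share',(lat/.1).round(4),'axis per 100mm',an.round(3))
E
python3 - <<'E'
from rel2 import *
im,d,T,P=wgrab('w7');s=monitor.observe();print(s['position'],s['tool_rot'],s['qpos'],s['clock'])
rel2('w7')
E
```

```text
[ 0.47369017 -0.11163081  0.25592621] [-3.14121586 -0.24959448  0.15849045] [ 0.39809572  0.1718897  -0.26543455  2.0928047  -0.04760059  0.64475719
 -1.2358551 ] 17.5333
tube axis dir [ 0.2461 -0.0054  0.9692] 0.00020590110547647617 2092
tube axis off grasp mm [-0.23  0.68  0.06] s pct [0.0694 0.0701 0.0709]
noz dir [0.2505 0.0051 0.9681] 0.00015582144606727383 347
world yaw 0.149 lean 0.503
rot share (to nominal axis) [-0.0035  0.0008  0.0009]
rot share (to fitted) [-0.0048  0.0022  0.0012]
gap mouth->tip mm 71.89 lateral lin share [ 0.2483  0.702  -0.068 ] axis per 100mm [0.251 0.005 0.968]
```

>>> apply_moves(
  linear=[
    [0.06,0.15,0],
    [0.14,0.32,0],
    [0.2,0.5,0.05],
    [0.28,0.65,0.2],
    [0.361,0.704,0.368],
  ],
  delta_rot=[
    [-0.004,0.0015,0.001],
    [-0.004,0.0015,0.001],
    [-0.004,0.0015,0.001],
    [-0.004,0.0015,0.001],
    [-0.004,0.0015,0.001],
  ],
)

```text
clock: 17.95
position: [0.5291, -0.1775, 0.2293]
tool_rot: [3.132, -0.254, 0.154]
force: [-0.3, -0.2, -0.4]
grip_width: 0.0319
finger_force: 39.7
```

>>> apply_moves(
  linear=[
    [0,0,0],
    [0,0,0],
    [0,0,0],
    [0,0,0],
    [0,0,0],
  ],
  delta_rot=[
    [0,0,0],
    [0,0,0],
    [0,0,0],
    [0,0,0],
    [0,0,0],
  ],
)

```text
clock: 18.37
position: [0.5278, -0.1748, 0.2299]
tool_rot: [3.133, -0.254, 0.156]
force: [-0.1, -0.2, -0.9]
grip_width: 0.032
finger_force: 39.7
```

```bash
python3 - <<'E'
from rel2 import *
im,d,T,P=wgrab('w8');s=monitor.observe();print(s['position'],s['tool_rot'],s['qpos'],s['clock'])
rel2('w8')
E
```

```text
[ 0.52782459 -0.17486514  0.22993144] [ 3.13314325 -0.25416956  0.15549603] [ 0.45415537  0.31908055 -0.22799477  1.96881199 -0.03354216  0.62389628
 -1.14570865] 18.4167
tube axis dir [ 0.2456 -0.0053  0.9694] 0.0002091771534388706 2096
tube axis off grasp mm [-0.22  0.69  0.06] s pct [0.0693 0.0699 0.071 ]
noz dir [ 0.2437 -0.0075  0.9698] 0.0001610566366538474 459
world yaw 0.154 lean 0.500
rot share (to nominal axis) [ 0.0012 -0.0011 -0.0003]
rot share (to fitted) [ 0.001  -0.0009 -0.0003]
gap mouth->tip mm 27.79 lateral lin share [ 0.0041 -0.0058 -0.0011] axis per 100mm [ 0.244 -0.008  0.97 ]
```

>>> apply_moves(
  linear=[
    [0.016,-0.006,0.05],
    [0.04,-0.007,0.145],
    [0.065,-0.008,0.242],
    [0.09,-0.008,0.339],
    [0.121,-0.009,0.464],
  ],
  delta_rot=[
    [0,0,0],
    [0,0,0],
    [0,0,0],
    [0,0,0],
    [0,0,0],
  ],
)

```text
clock: 18.83
position: [0.5513, -0.1707, 0.1863]
tool_rot: [3.134, -0.253, 0.155]
force: [0.4, -0.8, 0.2]
grip_width: 0.0319
finger_force: 39.7
```

>>> apply_moves(
  linear=[
    [0.0196,0,0.0776],
    [0.0392,-0.001,0.155],
    [0.0589,-0.002,0.233],
    [0.0785,-0.002,0.31],
    [0.098,-0.003,0.388],
  ],
  delta_rot=[
    [0,0,0],
    [0,0,0],
    [0,0,0],
    [0,0,0],
    [0,0,0],
  ],
)

```text
clock: 19.25
position: [0.5702, -0.1678, 0.1516]
tool_rot: [3.134, -0.253, 0.155]
force: [0.3, 0.3, -0.3]
grip_width: 0.0322
finger_force: 39.7
```

```bash
cat > st.py <<'E'
from noz import *
s=monitor.observe();a=axis(.155);w=s['position']-np.array([.5710,-.1683,.1605])
G=R.from_euler('xyz',s['tool_rot']);at=np.array([.2456,-.0053,.9694])
m=s['position']+G.apply(np.array([-.0002,.0007,-.019])+at*.0725)-np.array([.5710,-.1683,.1605])
print('mouth s mm',round(m@a*1000,2),'F axial',round(float(s['force']@a),2),'lat',G.inv().apply(s['force']).round(2),'M',G.inv().apply(s['moment']).round(3),'ang',np.linalg.norm(np.cross(G.apply(at),a)).round(4),'j6',s['qpos'][5].round(3),'t',s['clock'])
E
python3 st.py
```

```text
mouth s mm -61.48 F axial -0.38 lat [ 0.21 -0.22  0.33] M [ 0.003 -0.282 -0.016] ang 0.0028 j6 0.475 t 19.25
```

>>> apply_moves(
  linear=[
    [0.0025,0,0.01],
    [0.005,0,0.02],
    [0.0075,0,0.03],
    [0.01,0,0.04],
    [0.0123,0,0.0485],
  ],
  delta_rot=[
    [0,0,0],
    [0,0,0],
    [0,0,0],
    [0,0,0],
    [0,0,0],
  ],
)

```text
clock: 19.67
position: [0.5723, -0.1676, 0.1482]
tool_rot: [3.133, -0.254, 0.155]
force: [-0.4, -1.2, -0.6]
grip_width: 0.032
finger_force: 39.7
```

>>> apply_moves(
  linear=[
    [0.001,0,0.004],
    [0.002,0,0.008],
    [0.0025,0,0.0097],
    [0.0025,0,0.0097],
    [0.0025,0,0.0097],
  ],
  delta_rot=[
    [0,0,0],
    [0,0,0],
    [0,0,0],
    [0,0,0],
    [0,0,0],
  ],
)

```text
clock: 20.08
position: [0.5727, -0.1674, 0.1471]
tool_rot: [3.134, -0.253, 0.155]
force: [-0.1, 0.4, -0.1]
grip_width: 0.0317
finger_force: 39.7
```

```bash
python3 st.py
```

```text
mouth s mm -66.67 F axial -0.03 lat [-0.07 -0.39  0.04] M [-0.01  -0.275  0.041] ang 0.0028 j6 0.467 t 20.0833
```

>>> apply_moves(
  linear=[
    [0.001,0,0.004],
    [0.002,0,0.008],
    [0.0025,0,0.0097],
    [0.0025,0,0.0097],
    [0.0025,0,0.0097],
  ],
  delta_rot=[
    [0,0,0],
    [0,0,0],
    [0,0,0],
    [0,0,0],
    [0,0,0],
  ],
)

```text
clock: 20.5
position: [0.5731, -0.1674, 0.1461]
tool_rot: [3.134, -0.253, 0.155]
force: [0.4, -0.2, 0.4]
grip_width: 0.0316
finger_force: 39.7
```

>>> apply_moves(
  linear=[
    [0.001,0,0.004],
    [0.002,0,0.008],
    [0.0025,0,0.0097],
    [0.0025,0,0.0097],
    [0.0025,0,0.0097],
  ],
  delta_rot=[
    [0,0,0],
    [0,0,0],
    [0,0,0],
    [0,0,0],
    [0,0,0],
  ],
)

```text
clock: 20.92
position: [0.5736, -0.1673, 0.1452]
tool_rot: [3.134, -0.253, 0.155]
force: [0.6, -0.0, -0.9]
grip_width: 0.0319
finger_force: 39.7
```

```bash
python3 st.py
```

```text
mouth s mm -68.74 F axial -1.02 lat [0.31 0.12 0.98] M [ 0.005 -0.279  0.032] ang 0.0027 j6 0.464 t 20.9167
```

>>> apply_moves(
  linear=[
    [0.001,0,0.004],
    [0.002,0,0.008],
    [0.0025,0,0.0097],
    [0.0025,0,0.0097],
    [0.0025,0,0.0097],
  ],
  delta_rot=[
    [0,0,0],
    [0,0,0],
    [0,0,0],
    [0,0,0],
    [0,0,0],
  ],
)

```text
clock: 21.33
position: [0.5741, -0.1672, 0.1443]
tool_rot: [3.134, -0.253, 0.155]
force: [0.1, 0.4, -1.2]
grip_width: 0.0323
finger_force: 39.7
```

```bash
python3 st.py
```

```text
mouth s mm -69.75 F axial -1.15 lat [-0.12 -0.38  1.22] M [-0.021 -0.333  0.016] ang 0.0027 j6 0.463 t 21.3333
```

>>> apply_moves(
  linear=[
    [0.001,0,0.004],
    [0.002,0,0.008],
    [0.0025,0,0.0097],
    [0.0025,0,0.0097],
    [0.0025,0,0.0097],
  ],
  delta_rot=[
    [0,0,0],
    [0,0,0],
    [0,0,0],
    [0,0,0],
    [0,0,0],
  ],
)

```text
clock: 21.75
position: [0.5746, -0.1672, 0.1435]
tool_rot: [3.134, -0.253, 0.155]
force: [0.4, -0.5, -0.7]
grip_width: 0.0321
finger_force: 39.8
```

```bash
python3 st.py
```

```text
mouth s mm -70.73 F axial -0.74 lat [0.14 0.6  0.73] M [ 0.001 -0.262  0.027] ang 0.0028 j6 0.461 t 21.75
```

>>> apply_moves(
  linear=[
    [0.001,0,0.004],
    [0.002,0,0.008],
    [0.0025,0,0.0097],
    [0.0025,0,0.0097],
    [0.0025,0,0.0097],
  ],
  delta_rot=[
    [0,0,0],
    [0,0,0],
    [0,0,0],
    [0,0,0],
    [0,0,0],
  ],
)

```text
clock: 22.17
position: [0.575, -0.1671, 0.1428]
tool_rot: [3.134, -0.253, 0.155]
force: [-3.6, -0.6, 5.0]
grip_width: 0.0321
finger_force: 40.3
```

```bash
python3 st.py
```

```text
mouth s mm -71.58 F axial 6.11 lat [-2.28  0.05 -5.73] M [ 0.157 -0.662 -0.012] ang 0.0028 j6 0.46 t 22.1667
```

>>> apply_moves(
  linear=[
    [0.001,0,0.004],
    [0.002,0,0.008],
    [0.0027,0,0.0105],
    [0.0027,0,0.0105],
    [0.0027,0,0.0105],
  ],
  delta_rot=[
    [0,0,0],
    [0,0,0],
    [0,0,0],
    [0,0,0],
    [0,0,0],
  ],
)

```text
clock: 22.58
position: [0.5755, -0.1671, 0.1421]
tool_rot: [3.134, -0.253, 0.155]
force: [-6.3, -0.2, 11.0]
grip_width: 0.0321
finger_force: 40.8
```

```bash
python3 st.py
```

```text
mouth s mm -72.42 F axial 12.7 lat [ -3.34  -0.68 -12.26] M [ 0.404 -0.988 -0.061] ang 0.0029 j6 0.459 t 22.5833
```

12.7 N. I'll go 0.3 mm further and hold.

>>> apply_moves(
  linear=[
    [0.0008,0,0.003],
    [0.0008,0,0.003],
    [0.0008,0,0.003],
    [0.0008,0,0.003],
    [0.0008,0,0.003],
  ],
  delta_rot=[
    [0,0,0],
    [0,0,0],
    [0,0,0],
    [0,0,0],
    [0,0,0],
  ],
)

```text
clock: 23.0
position: [0.5756, -0.1671, 0.1418]
tool_rot: [3.134, -0.253, 0.155]
force: [-7.0, 0.3, 11.8]
grip_width: 0.0318
finger_force: 40.9
```

>>> apply_moves(
  linear=[
    [0,0,0],
    [0,0,0],
    [0,0,0],
    [0,0,0],
    [0,0,0],
  ],
  delta_rot=[
    [0,0,0],
    [0,0,0],
    [0,0,0],
    [0,0,0],
    [0,0,0],
  ],
)

```text
clock: 23.42
position: [0.5756, -0.1672, 0.1419]
tool_rot: [3.133, -0.253, 0.155]
force: [-6.6, 0.2, 12.8]
grip_width: 0.0319
finger_force: 40.9
```

>>> apply_moves(
  linear=[
    [0,0,0],
    [0,0,0],
    [0,0,0],
    [0,0,0],
    [0,0,0],
  ],
  delta_rot=[
    [0,0,0],
    [0,0,0],
    [0,0,0],
    [0,0,0],
    [0,0,0],
  ],
)

```text
clock: 23.83
position: [0.5756, -0.1671, 0.1418]
tool_rot: [3.134, -0.253, 0.155]
force: [-8.1, 1.3, 12.1]
grip_width: 0.0319
finger_force: 40.9
```

```bash
python3 st.py
```

```text
mouth s mm -72.66 F axial 14.35 lat [ -4.51  -2.41 -13.69] M [ 0.423 -1.11  -0.016] ang 0.0029 j6 0.458 t 23.8333
```

>>> apply_moves(
  linear=[
    [-0.001,0,-0.004],
    [-0.002,0,-0.008],
    [-0.003,0,-0.012],
    [-0.0042,0,-0.0165],
    [-0.0042,0,-0.0165],
  ],
  delta_rot=[
    [0,0,0],
    [0,0,0],
    [0,0,0],
    [0,0,0],
    [0,0,0],
  ],
)

```text
clock: 24.25
position: [0.5749, -0.1671, 0.143]
tool_rot: [3.134, -0.254, 0.155]
force: [-2.5, -0.4, 3.4]
grip_width: 0.032
finger_force: 40.1
```

>>> apply_moves(
  linear=[
    [0,0,0],
    [0,0,0],
    [0,0,0],
    [0,0,0],
    [0,0,0],
  ],
  delta_rot=[
    [0,0,0],
    [0,0,0],
    [0,0,0],
    [0,0,0],
    [0,0,0],
  ],
  gripper=0.5,
)

```text
clock: 24.67
position: [0.5749, -0.1671, 0.1428]
tool_rot: [3.134, -0.253, 0.155]
force: [0.3, -1.4, 0.1]
grip_width: 0.0643
finger_force: 0.0
```

>>> apply_moves(
  linear=[
    [0,0,0],
    [0,0,0],
    [0,0,0],
    [0,0,0],
    [0,0,0],
  ],
  delta_rot=[
    [0,0,0],
    [0,0,0],
    [0,0,0],
    [0,0,0],
    [0,0,0],
  ],
)

```text
clock: 25.08
position: [0.5749, -0.1671, 0.1429]
tool_rot: [3.134, -0.253, 0.155]
force: [-0.6, 1.0, 0.3]
grip_width: 0.0643
finger_force: 0.0
```

```bash
python3 - <<'E'
from rel2 import *
im,d,T,P=wgrab('w9');s=monitor.observe();print(s['position'],s['force'],s['clock'])
a=axis(.155);w=P.reshape(-1,3)-tip0;sv=w@a;r=np.linalg.norm(w-np.outer(sv,a),axis=1)
t=sv[(r<.014)&(sv>.005)&(sv<.06)];print('top s',np.percentile(t,[5,50,95]).round(4),len(t),'mouth',np.median(t)-.095)
E
```

```text
[ 0.57490558 -0.16708053  0.14287193] [ 0.26230689 -0.00430667  0.08082184] 25.1333
top s [0.0093 0.0256 0.0265] 3486 mouth -0.06936350142304351
```

View pics/w9.png

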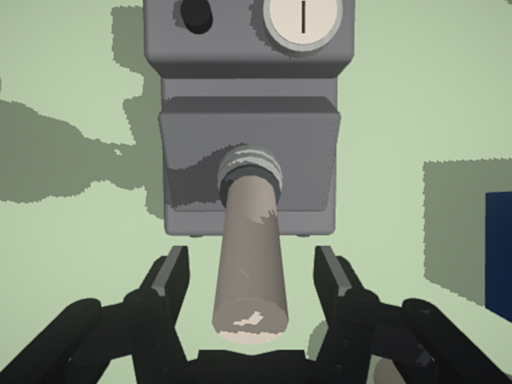

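The tube is standing free, with its mouth on the seal (-69 mm). I'll withdraw along its axis.

>>> apply_moves(
  linear=[
    [-0.03,0,-0.1],
    [-0.07,0,-0.3],
    [-0.13,0,-0.5],
    [-0.19,0,-0.75],
    [-0.25,0,-1],
  ],
  delta_rot=[
    [0,0,0],
    [0,0,0],
    [0,0,0],
    [0,0,0],
    [0,0,0],
  ],
)

```text
clock: 25.55
position: [0.525, -0.1739, 0.2347]
tool_rot: [3.134, -0.253, 0.155]
force: [0.2, -0.7, 0.6]
grip_width: 0.0641
finger_force: 0.0
```

>>> apply_moves(
  linear=[
    [0,0,0],
    [0,0,0],
    [0,0,0],
    [0,0,0],
    [0,0,0],
  ],
  delta_rot=[
    [0,0,0],
    [0,0,0],
    [0,0,0],
    [0,0,0],
    [0,0,0],
  ],
)

```text
clock: 25.97
position: [0.526, -0.1737, 0.2327]
tool_rot: [3.135, -0.252, 0.155]
force: [-0.1, -1.1, -0.3]
grip_width: 0.0638
finger_force: 0.0
```

```bash
python3 - <<'E'
from rel2 import *
im,d,T,P=wgrab('w10')
a=axis(.155);w=P.reshape(-1,3)-tip0;sv=w@a;r=np.linalg.norm(w-np.outer(sv,a),axis=1)
t=sv[(r<.012)&(sv>.015)&(sv<.06)];print('mouth',np.median(t)-.095,len(t))
m=(r<.022)&(sv<.018)&(sv>-.06);c,ax,e,n=cyl(P.reshape(-1,3)[m],.016,a);print('angle',np.arccos(abs(ax@a)),e,n)
print(workorder.job_done())
E
```

```text
mouth -0.06899574522511706 795
angle 0.024388122150585664 0.00017946759330127182 1481
the job is handed in; nothing more can be done
None
```

I pressed the tall tube onto the seal at about 14 N for over a second, then released it; it stands on the nozzle with its mouth about 69 mm below the tip, tilted about 0.02 rad, and I handed the job in at about 26 s (no verdict came back).

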